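# Stand the display candles in their holder

### The job

Take the two candles out of the sloping wooden rack and stand them upright in the two-cup candle holder: the long candle in the low cup, the short candle in the tall cup. Each cup has a sprung floor set at a depth you cannot see, so let each candle down gently until you feel it touch that floor, and only then let go: do not drop it in, and do not push the floor down hard. Leave the bowl, the vase and the pillar candle where they stand.

Things in the scene. Friction and masses are not known exactly. Their poses are not given: they have to be found in the camera images.
- rack: Pale wooden rack that does not shift: base 160 (x) x 210 (y) x 12 mm and a board sloping 35 deg from vertical, leaning to the rack's -x. Slots at y = +-60 mm, either candle in either. Origin: centre of the underside, z up. A candle's foot stands on a ledge at x +60, z 35 mm; its lower 97 mm lies on the board, its lower 80 mm between two 6 mm thick ribs 1.5 mm clear of it each side.
- long_candle: Red wax candle, 22 mm across, 205 mm long: straight for 184 mm from the foot, then a 15 mm pointed tip and a 6 mm wick of no substance. About 70 g (varies). Origin: centre of the flat foot; z runs up to the wick. Starts in a rack slot leaning 35 deg from vertical, unclamped: it pulls out along its own length; above the rack's board it stands free.
- short_candle: Same as the long candle but 165 mm long over all: straight for 144 mm from the foot, then tip and wick. About 56 g (varies). Origin: centre of the flat foot; z runs up the candle to the wick.
- holder: Heavy candle holder that does not shift: marble base 80 (x) x 210 (y) x 14 mm with two dark steel cups, the low one at y = +60 mm and the tall one at y = -60 mm. Stands at any yaw. Origin: centre of the underside, z up.
- low_cup (a point): Centre of the low cup's mouth, 100 mm above the table, z up. The mouth is a funnel 41 mm wide inside (49 outside), narrowing over 12 mm to a straight bore 25 mm wide (33 outside). The bore's adjustable sprung floor lies 42 to 78 mm below the mouth, set anew each time and not reported: it must be felt. Contact shallower than 38 mm is the funnel or bore edge.
- tall_cup (a point): Centre of the mouth of the tall cup, 140 mm above the table; otherwise the same as the low cup, with a floor of its own, again 42 to 78 mm below the mouth and set independently.
- low_floor (a joint): How far the sprung floor inside the low cup is pressed down from where it was set (m): 0 when nothing rests on it, grows downwards, up to 0.009. Spring 2500 N/m, damped; a standing candle presses it about 0.3 mm. It tells nothing of the depth at which the floor is set.
- tall_floor (a joint): The same for the tall cup's sprung floor: 0 when free, grows downwards, up to 0.009 m, 2500 N/m.
- bowl: Bystander: dark open bowl, 84 mm wide, 38 mm high, loose. Origin: centre of its underside.
- vase: Bystander: grey round vase, 68 mm wide, 95 mm high, loose. Origin: centre of its underside.
- pillar: Bystander: thick red pillar candle, 56 mm wide, 55 mm high, loose, standing. Origin: centre of its underside.
There are look-alikes about, which are no part of the job. Leave any orange or pink look-alike of the holder alone.

How it is judged (in metres and radians):
At the end, for the whole second after the job is handed in: The long candle stands in the low cup and the short candle in the tall cup: each within 0.12 rad (7 degrees) of vertical, its foot at least 38 mm below the cup's mouth and within 5 mm of the cup's axis, at rest and let go (angle between each of long_candle, short_candle's own z axis and vertical below 0.12 rad and horizontal distance between long_candle and low_cup below 0.005 m and z of long_candle in the frame of low_cup below -0.038 m and linear speed of each of long_candle, short_candle below 0.02 m/s and horizontal distance between short_candle and tall_cup below 0.005 m and z of short_candle in the frame of tall_cup below -0.038 m); the robot touches nothing.
It fails at once if the long candle is dropped (moves faster than 0.25 m/s while no finger touches it) (linear speed of long_candle above 0.25 m/s and contact force between the fingers and long_candle below 0.05 N).
It fails at once if the short candle is dropped (moves faster than 0.25 m/s while no finger touches it) (linear speed of short_candle above 0.25 m/s and contact force between the fingers and short_candle below 0.05 N).
It fails at once if a cup's floor is pressed down by more than 6 mm (about 15 N) (value of joint any of low_floor, tall_floor above 0.006 m).
It fails at once if the bowl, the vase or the pillar candle is moved by more than 30 mm (distance of any of bowl, vase, pillar from where it was at the start of the episode above 0.03 m).
It also fails if it takes over 72 s, if anything falls off the work surface, if the arm or the gripper's body presses on something with over 40 N, if the wrist force passes 120 N, or if a joint passes its speed limit or range.

### The arm

A 7-joint arm with a two-finger parallel gripper is mounted at the origin on the work surface. World frame = base frame: x ahead of the robot, y to its left, z up, the work surface at z = 0. Lengths are in mm, angles in degrees, forces in N, time in s.
With the tool pointing down it reaches from about 400 to 850 mm from the base axis. Payload 4.5 kg.
Tool frame: the origin (TCP) lies midway between the tips of the shut fingers; the grasp point (between the pads) lies bot.hold_point_z behind it (bot.hold_point_z is the distance from the TCP to the grasp point, in mm); z points along the fingers, y is the direction in which the jaws open and shut (so a half turn about z gives the same grasp; the last joint's range is limited). The gripper opens to 88 mm and grips with 3 to 60 N. Pads are 18 mm wide; open, the fingers measure 123 mm over their backs; the gripper's body (75 mm by 187 mm) begins 45 mm behind the grasp point.
Start: joints at [-64.469, 39.483, -11.15, 89.685, 9.013, 51.709, -12.324], TCP at [250.146, 572.786, 205.743] pointing down, gripper open.
Joint ranges: [-172.22, 172.22], [-26.19, 119.32], [-84.43, 86.54], [7.71, 146.69], [-57.33, 237.33], [2.42, 119.75], [-152.13, 152.13]. Speed limits (degrees/s): [147.25, 147.25, 180, 180, 180, 180, 180].

### API

Orientations are given as a 3x3 rotation matrix whose columns are the frame's x, y, z axes.
In Python, from bench import bot, viewer, workorder gives the robot as it stands.
- The arm moves only by the shell command python3 -m inch 'ROWS' [FORCE]. ROWS is JSON, a list of rows, each a list of 3 entries, a list of its own where there are three numbers: the shift along the tool's x, y, z in cm, then the turn, a rotation vector about the tool's x, y, z in degrees, then the finger opening in cm, from 0 to 8.81. In form: [[[tx, ty, tz], [wx, wy, wz], hand], ...]. A call has 1 to 8 rows; each row is the pose to reach, as a shift and turn from the pose commanded when the call began, along the tool's axes at that moment; what a row does not reach only later rows make up. A row lasts 1/8 s, in which the tool goes at most 62.5 mm and 10.7 degrees, less where a joint would pass 70% of its speed; a pose out of reach is approached as far as the arm can. A call with a gripper value outside its range is refused whole. The fingers move at their own pace and stop on an object; FORCE is the grip in N (left out, the last holds). Time passes only in rows, so rows that repeat a pose let the fingers close. It gives the time, the measured TCP pose, the force and the opening at its end, in the units of the state.
- bot.sense(): the state, without advancing time (a new reading comes with each control period).
- viewer.read_camera(name): name is "side" or "top"; returns a dict with "pixels" (480x640x3 uint8, red, green, blue), "z_map" (480x640 float32, mm along the optical axis (not along the pixel's ray), 0 where there is no reading), "mtx" (3x3 intrinsics, pixels), "rvec" (rotation vector, rad) and "tvec" (3), from world to camera coordinates, as OpenCV has them. Camera axes: x right, y down, z forward; pixel columns grow to the right and rows downward; lengths in mm; the calibration is good to about 2 mm. A picture is of the moment at which its call begins.
- workorder.job_done(): hands the job in, once; it reports no verdict.
The state is a dict: "time": time; "joint_pos": joint angles; "joint_velocities": joint speeds; "effort": joint torques, N m; "eef_pos": TCP position; "orientation": TCP orientation; "force": force on the tool from outside, world axes, zero at the start; "torque": the same for the moment, N m; "width": opening from 0.0 (shut) to 1.0 (fully open).
Only numpy, scipy, OpenCV 4.12 (cv2) and the standard library are available. Lean on these libraries where they do the work, as an engineer would, in place of code of your own. Each camera call takes 0.05 s, during which the arm holds its last target. There are 200 camera calls.

## Working session

There is one attempt and no reset: what is moved stays moved. The work goes in short steps, Python scripts to look and compute and a shell command to move; the robot and the scene stay as the last step left them, time stands still between calls to the robot, and variables do not carry over. Pictures are saved under pics/ and viewed, about 8 in all and at most 12, crops included, and the job is handed in when it is done.

```bash
ls; mkdir -p pics; cat > h.py <<'E'
import numpy as np, cv2
from bench import bot, viewer, workorder
def cam(n):
    c=viewer.read_camera(n); R=cv2.Rodrigues(np.array(c['rvec'],float))[0]; t=np.array(c['tvec'],float).ravel()
    K=np.array(c['mtx'],float); z=c['z_map']; v,u=np.mgrid[:480,:640]
    P=np.stack([(u-K[0,2])/K[0,0]*z,(v-K[1,2])/K[1,1]*z,z],-1)
    W=(P-t)@R; W[z==0]=np.nan
    return c['pixels'],W,K,R,t
def save(n,img,crop=None,s=1):
    if crop: u0,v0,u1,v1=crop; img=img[v0:v1,u0:u1]
    img=cv2.resize(img,None,fx=s,fy=s,interpolation=cv2.INTER_CUBIC)
    cv2.imwrite('pics/'+n,img[:,:,::-1])
E
python3 - <<'E'
from h import *
for n in('top','side'):
    p,W,K,R,t=cam(n); save(n+'0.png',p); np.savez(n+'0.npz',p=p,W=W,K=K,R=R,t=t); print(n,-R.T@t)
print(bot.sense(),bot.hold_point_z)
E
```

```text
pics
top [ 476.13774496  -13.82106765 1152.4256378 ]
side [ 329.66402683 -976.36815153  959.0107703 ]
{'time': 0.1, 'joint_pos': array([-64.47048353,  39.52887929, -11.14649863,  89.73754922,
         9.01153191,  51.712673  , -12.32291893]), 'joint_velocities': array([ 0.05873887, -0.08301923, -0.01390775, -0.13365132,  0.09014916,
       -0.0412469 ,  0.08034242]), 'effort': array([-2.93262623e-03, -5.28500104e+01, -1.27133623e+00, -1.53837597e+01,
       -5.25423686e-02,  1.94693515e-03,  3.48064532e-05]), 'eef_pos': array([249.92419852, 572.16436018, 204.99176981]), 'orientation': array([[-9.16453745e-01,  4.00140213e-01, -5.85989717e-04],
       [ 4.00140630e-01,  9.16452365e-01, -1.59371823e-03],
       [-1.00679092e-04, -1.69504734e-03, -9.99998558e-01]]), 'force': array([-0.68070276, -0.6070681 , -0.53717245]), 'torque': array([-0.01217353,  0.0023034 ,  0.02649282]), 'width': 1.0017977173202515} 18.700000000000003
```

View pics/top0.png

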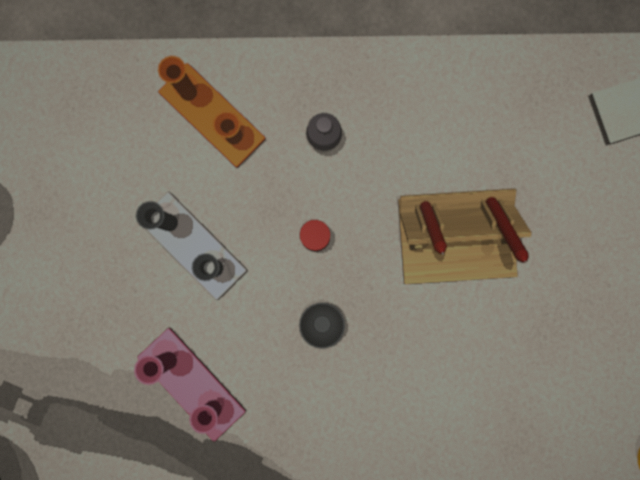

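View pics/side0.png

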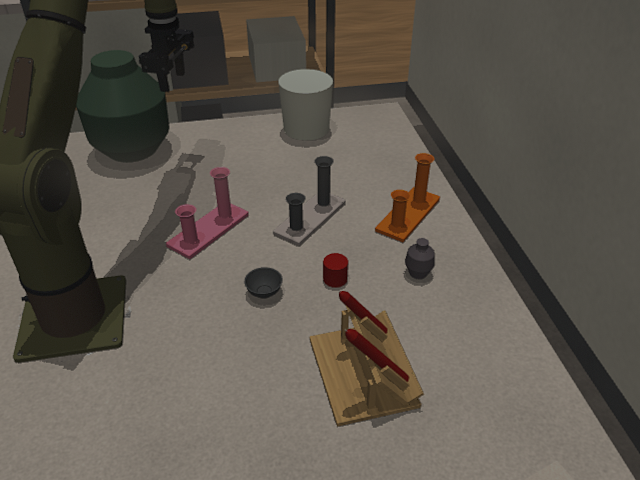

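The real holder is the one with a pale marble base and dark cups (top px ~(190,245), between the orange one at (210,113) and the pink one at (190,385)). Candles: short at top px (433,227), long at (508,230). Next, measure them and confirm the holder with a crop.

```bash
cat > meas.py <<'E'
from h import *
from scipy.optimize import least_squares
def axisfit(P):
    c=P.mean(0); d=np.linalg.svd(P-c,full_matrices=False)[2][0]; d*=np.sign(d[2])
    b=np.linalg.svd(d[None])[2][1:]
    def par(q): 
        dd=d+q[2]*b[0]+q[3]*b[1]; return c+q[0]*b[0]+q[1]*b[1],dd/np.linalg.norm(dd)
    def f(q):
        o,dd=par(q); return np.linalg.norm(np.cross(P-o,dd),axis=1)-11
    # start below the surface
    best=min((least_squares(f,[s*np.cos(a),s*np.sin(a),0,0],loss='soft_l1',f_scale=1.) for s in(8,) for a in np.arange(0,6.28,.8)),key=lambda r:r.cost)
    o,dd=par(best.x); return o,dd,np.median(abs(best.fun))
def red(p):
    q=p.astype(int); return (q[...,0]>50)&(q[...,1]<.4*q[...,0])&(q[...,2]<.45*q[...,0])
E
python3 - <<'E'
from meas import *
D={n:np.load(n+'0.npz') for n in('top','side')}
for n in D:
    p,W=D[n]['p'],D[n]['W']
    m=red(p)&(W[...,2]>30)&(W[...,0]>300)&(W[...,1]<-120)
    k,l,s,cc=cv2.connectedComponentsWithStats(m.astype(np.uint8))
    for i in range(1,k):
        if s[i,4]<150: continue
        mm=cv2.erode((l==i).astype(np.uint8),np.ones((3,3)))>0
        P=W[mm];o,d,e=axisfit(P); s_=(P-o)@d
        full=(W[l==i]-o)@d
        print(n,cc[i].round(),s[i,4],'o',o.round(1),'d',d.round(3),'res',e.round(2),'ang',np.degrees(np.arccos(d[2])).round(1),'lo',(o+full.min()*d).round(),'hi',(o+full.max()*d).round())
    for nm,lo,hi in(('base',8,20),('low',94,106),('tall',134,146)):
        q=p.astype(int); grey=(q.max(-1)-q.min(-1)<30)
        z=W[...,2]; m=(z>lo)&(z<hi)&grey&(W[...,0]>330)&(W[...,0]<620)&(W[...,1]>80)&(W[...,1]<420)
        k,l,s,cc=cv2.connectedComponentsWithStats(m.astype(np.uint8))
        for i in range(1,k):
            if s[i,4]<20: continue
            P=W[l==i]; (c,r)=cv2.minEnclosingCircle(P[:,:2].astype(np.float32))
            print(n,nm,cc[i].round(),s[i,4],'circ',np.round(c,1),round(r,1),'z',np.median(P[:,2]).round(1),'rect',cv2.minAreaRect(P[:,:2].astype(np.float32)))
p=D['top']['p']; save('c1.png',p,(120,180,260,310),4)
p=D['side']['p']
E
```

```text
top [508. 231.] 579 o [ 546.4 -316.2  142.1] d [-0.568 -0.075  0.82 ] res 1.0 ang 34.9 lo [ 616. -307.   41.] hi [ 507. -321.  199.]
top [437. 237.] 210 o [ 529.3 -198.7  153.8] d [-0.803  0.08   0.59 ] res 1.22 ang 53.8 lo [ 608. -206.   96.] hi [ 519. -198.  161.]
top base [198. 250.] 3222 circ [539.6 230. ] 99.8 z 14.3 rect ((542.3836059570312, 231.17822265625), (191.1671905517578, 79.91961669921875), 44.66511917114258)
top base [155. 340.] 42 circ [367.9 304.3] 39.4 z 13.2 rect ((372.66314697265625, 307.71673583984375), (11.725619316101074, 78.7425537109375), 35.721466064453125)
top low [151. 215.] 29 circ [594.  284.5] 11.4 z 99.9 rect ((595.2664794921875, 288.02197265625), (7.472311496734619, 22.86284828186035), 69.8277816772461)
top low [164. 220.] 31 circ [588.6 270.6] 13.0 z 99.8 rect ((587.1377563476562, 267.2437438964844), (7.334484577178955, 26.037437438964844), 67.14310455322266)
top low [204. 266.] 322 circ [506.7 195.8] 24.0 z 98.9 rect ((506.4914855957031, 196.29916381835938), (47.064754486083984, 46.157718658447266), 89.77740478515625)
top low [163. 362.] 31 circ [34
[... 510 characters left out ...]
 33.8 lo [ 616. -317.   35.] hi [ 506. -317.  199.]
side base [307. 220.] 1184 circ [548.2 225.3] 108.3 z 11.8 rect ((545.2557983398438, 231.06239318847656), (211.618408203125, 82.89900207519531), 44.82133483886719)
side low [324. 177.] 53 circ [589.4 268.3] 15.4 z 99.9 rect ((588.9681396484375, 264.489501953125), (15.449518203735352, 30.19078254699707), 82.65982818603516)
side low [295. 198.] 85 circ [503.  192.7] 25.7 z 96.8 rect ((504.8271789550781, 192.21221923828125), (44.787662506103516, 47.69212341308594), 5.666417598724365)
side tall [324. 161.] 80 circ [591.8 275.8] 27.3 z 136.7 rect ((590.9774169921875, 276.4640197753906), (51.164344787597656, 44.033599853515625), 78.9905776977539)
```

View pics/c1.png

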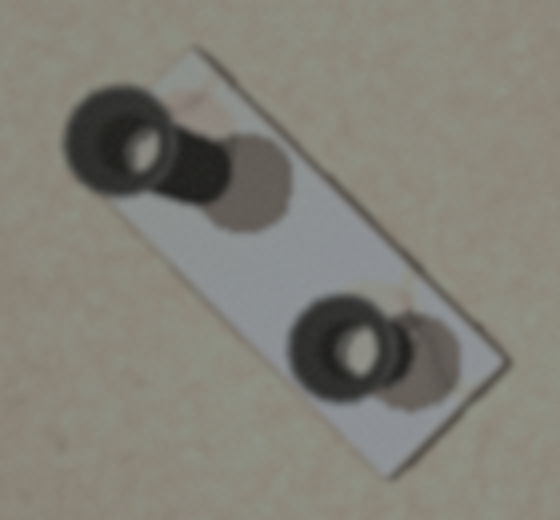

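Crop confirms: a pale marble base with black cups, tall at px (149,214) and low at (204,266), so this is the true holder. Next I'll refine the rack yaw and the candle axes with the direction held fixed.

```bash
cat >> meas.py <<'E'
from scipy.spatial.transform import Rotation as Ro
def fixfit(P,d):
    b=np.linalg.svd(d[None])[2][1:]; c=P.mean(0)
    f=lambda q: np.linalg.norm(np.cross(P-(c+q@b),d),axis=1)-11
    r=min((least_squares(f,[8*np.cos(a),8*np.sin(a)],loss='soft_l1') for a in np.arange(0,6.28,.8)),key=lambda r:r.cost)
    return c+r.x@b, np.median(abs(r.fun))
def go(tcp,R):
    s=bot.sense(); C=np.array(s['orientation']); sh=C.T@(np.array(tcp)-s['eef_pos'])/10; w=Ro.from_matrix(C.T@R).as_rotvec(degrees=True)
    print('shift cm',sh.round(2),'turn',w.round(1),'rows',max(np.linalg.norm(sh)/6.25,np.linalg.norm(w)/10.7).round(1))
def frame(z,y):
    z=np.array(z,float);z/=np.linalg.norm(z);y=np.array(y,float);y-=z*(y@z);y/=np.linalg.norm(y);return np.c_[np.cross(y,z),y,z]
E
python3 - <<'E'
from meas import *
D={n:np.load(n+'0.npz') for n in('top','side')}
p,W=D['top']['p'],D['top']['W']
z=W[...,2]; q=p.astype(int); m=(z>7)&(z<18)&(W[...,0]>400)&(W[...,1]<-100)&(q[...,0]-q[...,2]>25)
k,l,s,cc=cv2.connectedComponentsWithStats(m.astype(np.uint8)); i=1+s[1:,4].argmax()
P=W[m][:,:2].astype(np.float32); r=cv2.minAreaRect(P); print(r); print(cv2.boxPoints(r).round())
for yaw in (3,5):
  a=np.radians(yaw); d=np.array([-np.cos(a)*np.sin(np.radians(35)),-np.sin(a)*np.sin(np.radians(35)),np.cos(np.radians(35))])
  for n in D:
    p,W=D[n]['p'],D[n]['W']
    m=red(p)&(W[...,2]>30)&(W[...,0]>300)&(W[...,1]<-120)
    k,l,s,cc=cv2.connectedComponentsWithStats(m.astype(np.uint8))
    for i in range(1,k):
        if s[i,4]<150: continue
        P=W[cv2.erode((l==i).astype(np.uint8),np.ones((3,3)))>0]
        P=P[P[:,2]>90] if n=='top' else P
        o,e=fixfit(P,d); print(yaw,n,cc[i].round(),'at z130',(o+d*(130-o[2])/d[2]).round(1),'foot z37',(o+d*(37-o[2])/d[2]).round(1),e.round(2), 'n',len(P))
E
```

```text
((558.546630859375, -254.14500427246094), (159.45777893066406, 210.18838500976562), 3.022536516189575)
[[ 473. -153.]
 [ 484. -363.]
 [ 644. -355.]
 [ 633. -145.]]
3 top [508. 231.] at z130 [ 554.6 -315.8  130. ] foot z37 [ 619.6 -312.4   37. ] 1.03 n 275
3 top [437. 237.] at z130 [ 545.9 -198.6  130. ] foot z37 [ 611.  -195.2   37. ] 1.4 n 59
3 side [360. 309.] at z130 [ 546.2 -196.8  130. ] foot z37 [ 611.2 -193.4   37. ] 1.19 n 208
3 side [373. 352.] at z130 [ 552.2 -316.7  130. ] foot z37 [ 617.2 -313.3   37. ] 0.96 n 407
5 top [508. 231.] at z130 [ 554.8 -315.8  130. ] foot z37 [ 619.7 -310.1   37. ] 1.01 n 275
5 top [437. 237.] at z130 [ 546.1 -198.2  130. ] foot z37 [ 611.  -192.5   37. ] 1.43 n 59
5 side [360. 309.] at z130 [ 547.  -196.6  130. ] foot z37 [ 611.9 -191.    37. ] 1.2 n 208
5 side [373. 352.] at z130 [ 552.7 -316.3  130. ] foot z37 [ 617.5 -310.7   37. ] 1.11 n 407
```

```bash
cat >> meas.py <<'E'
a=np.radians(3); t35=np.radians(35)
dv=np.array([-np.cos(a)*np.sin(t35),-np.sin(a)*np.sin(t35),np.cos(t35)])
Rp=frame(-dv,[-np.sin(a),np.cos(a),0])
FL=np.array([619.5,-312,35.]); FS=np.array([613,-193.5,35.])
LOW=np.array([506.5,196,100.]); TALL=np.array([592,280,140.])
E
python3 - <<'E'
from meas import *
print(FL+dv*144.3, FL+dv*234)
go([300,450,330],np.array(bot.sense()['orientation'])); go(FL+dv*234,Rp)
E
```

```text
[ 536.84634964 -316.33169426  153.20363999] [ 485.46705347 -319.02436908  226.68157836]
shift cm [ -9.48  -9.21 -12.48] turn [0. 0. 0.] rows 2.9
shift cm [-57.25 -72.25  -2.04] turn [ -8.2 -34.4 -25.7] rows 14.8
```

```bash
python3 -m inch '[[[-3,-3,-6],[0,0,0],6],[[-9,-9,-12],[0,0,0],6],[[-15,-18,-12],[0,0,-8],6],[[-20,-24,-12],[0,0,-16],6],[[-24,-29,-12],[0,0,-25],6],[[-29,-35,-12],[0,0,-25],6],[[-34,-41,-12],[0,0,-25],6],[[-38,-47,-12],[0,0,-25],6]]' 25
python3 - <<'E'
from meas import *
print(bot.sense()['joint_pos']);go(FL+dv*234,Rp)
E
```

```text
time: 1.1
eef_pos: [375.7, 129.7, 323.4]
orientation: [[-1.0, -0.025, 0.0], [-0.025, 1.0, 0.0], [-0.0, 0.0, -1.0]]
force: [1.0, 0.4, 0.0]
width: 0.679
[-12.74540038  13.28441199 -16.46559671 115.06007276   4.73155106
  52.25599119  59.71492892]
shift cm [ -9.86 -45.13   9.68] turn [ -0.5 -35.   -1.5] rows 7.6
```

```bash
python3 -m inch '[[[-2,-6,1],[0,0,-1],6],[[-4,-12,2],[0,-5,-1],6],[[-6,-18,4],[0,-14,-1],6],[[-8,-24,6],[0,-24,-1],6],[[-9.8,-30,8],[0,-34,-1],6],[[-9.8,-36,9],[-0.5,-35,-1.5],6],[[-9.8,-42,9.7],[-0.5,-35,-1.5],6],[[-9.8,-45,9.7],[-0.5,-35,-1.5],6]]'
python3 -m inch '[[[0,0,0],[0,0,0],6],[[0,0,0],[0,0,0],6]]'
python3 - <<'E'
from meas import *
print(bot.sense()['joint_pos']);go(FL+dv*234,Rp)
E
```

```text
time: 2.1
eef_pos: [432.6, -158.2, 222.5]
orientation: [[-0.932, -0.055, 0.36], [-0.066, 0.998, -0.018], [-0.358, -0.041, -0.933]]
force: [-0.3, -0.4, -0.6]
width: 0.681
time: 2.35
eef_pos: [432.8, -157.3, 223.0]
orientation: [[-0.932, -0.054, 0.359], [-0.064, 0.998, -0.018], [-0.357, -0.04, -0.933]]
force: [0.2, 0.1, 0.8]
width: 0.682
[ 47.69863554  24.06896879 -41.33718381 134.56006603  66.67816594
  13.53620267  41.594228  ]
shift cm [ -4.   -16.44   1.84] turn [ -2.  -14.1   1.1] rows 2.7
```

```bash
python3 -m inch '[[[-1,-4,0],[0,-2,0],6],[[-2,-8,0.5],[0,-5,0],6],[[-3,-12,1],[-1,-8,1],6],[[-4,-16.4,1.8],[-2,-11,1],6],[[-4,-16.4,1.8],[-2,-14,1],6],[[-4,-16.4,1.8],[-2,-14,1],6],[[-4,-16.4,1.8],[-2,-14,1],6],[[-4,-16.4,1.8],[-2,-14,1],6]]'
python3 - <<'E'
from meas import *
print(bot.sense()['joint_pos']);go(FL+dv*234,Rp)
E
```

```text
time: 3.35
eef_pos: [486.3, -318.1, 227.9]
orientation: [[-0.818, -0.058, 0.572], [-0.049, 0.998, 0.03], [-0.573, -0.003, -0.82]]
force: [0.1, 0.6, 1.0]
width: 0.678
[ 75.16080893  37.22224157 -50.57749064 123.09958086  64.91637166
   6.28070455  68.18901133]
shift cm [ 0.14 -0.09  0.04] turn [ 0.  -0.   0.4] rows 0.0
```

```bash
python3 -m inch '[[[0.1,-0.1,2],[0,0,0],6],[[0.1,-0.1,4],[0,0,0],6],[[0.1,-0.1,6],[0,0,0],6],[[0.1,-0.1,8],[0,0,0],6],[[0.1,-0.1,9],[0,0,0],6],[[0.1,-0.1,9],[0,0,0],6],[[0.1,-0.1,9],[0,0,0],6]]'
python3 - <<'E'
from meas import *
print(bot.sense()['joint_pos']);go(FL+dv*144.3,Rp)
p,W,K,R,t=cam('side'); save('g1.png',p,(280,220,480,400),3.9)
E
```

```text
time: 4.22
eef_pos: [535.8, -317.7, 153.2]
orientation: [[-0.818, -0.055, 0.572], [-0.047, 0.998, 0.029], [-0.573, -0.003, -0.82]]
force: [0.3, 0.5, -0.0]
width: 0.683
[ 72.60784374  51.35214197 -58.08211548 121.29005722 107.49349413
  20.00667028  28.70050989]
shift cm [-0.09  0.13  0.07] turn [-0.1 -0.1  0.2] rows 0.0
```

View pics/g1.png

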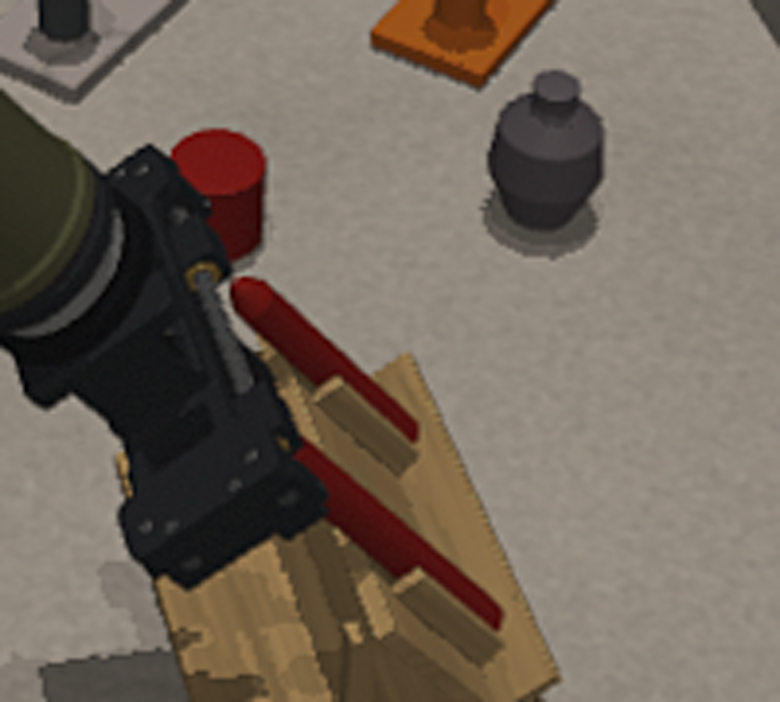

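The gripper straddles the long candle (crop px ~(310,460)); the short candle at (290,320) is clear. Closing.

```bash
python3 -m inch '[[[-0.1,0.1,0],[0,0,0],3.5],[[-0.1,0.1,0],[0,0,0],2.8],[[-0.1,0.1,0],[0,0,0],2],[[-0.1,0.1,0],[0,0,0],1.5],[[-0.1,0.1,0],[0,0,0],1.5],[[-0.1,0.1,0],[0,0,0],1.5],[[-0.1,0.1,0],[0,0,0],1.5],[[-0.1,0.1,0],[0,0,0],1.5]]' 25
```

```text
time: 5.28
eef_pos: [536.6, -316.7, 153.1]
orientation: [[-0.819, -0.055, 0.572], [-0.046, 0.998, 0.03], [-0.573, -0.002, -0.82]]
force: [-0.3, 0.8, 1.6]
width: 0.234
```

```bash
python3 -m inch '[[[0,0,-1],[0,0,0],1.5],[[0,0,-2.5],[0,0,0],1.5],[[0,0,-4],[0,0,0],1.5],[[0,0,-5.5],[0,0,0],1.5],[[0,0,-7],[0,0,0],1.5],[[0,0,-8.5],[0,0,0],1.5],[[0,0,-10],[0,0,0],1.5],[[0,0,-10],[0,0,0],1.5]]'
python3 - <<'E'
from meas import *
print(bot.sense()['joint_pos'])
p,W,K,R,t=cam('side'); save('g2.png',p,(240,180,480,400),3.3)
E
```

```text
time: 6.28
eef_pos: [478.9, -320.1, 235.8]
orientation: [[-0.818, -0.053, 0.573], [-0.045, 0.999, 0.029], [-0.573, -0.002, -0.819]]
force: [-0.4, 0.1, -0.4]
width: 0.232
[ 80.14521465  38.759255   -58.14580719 123.00748758  68.15870333
  11.27254891  65.25557021]
```

View pics/g2.png

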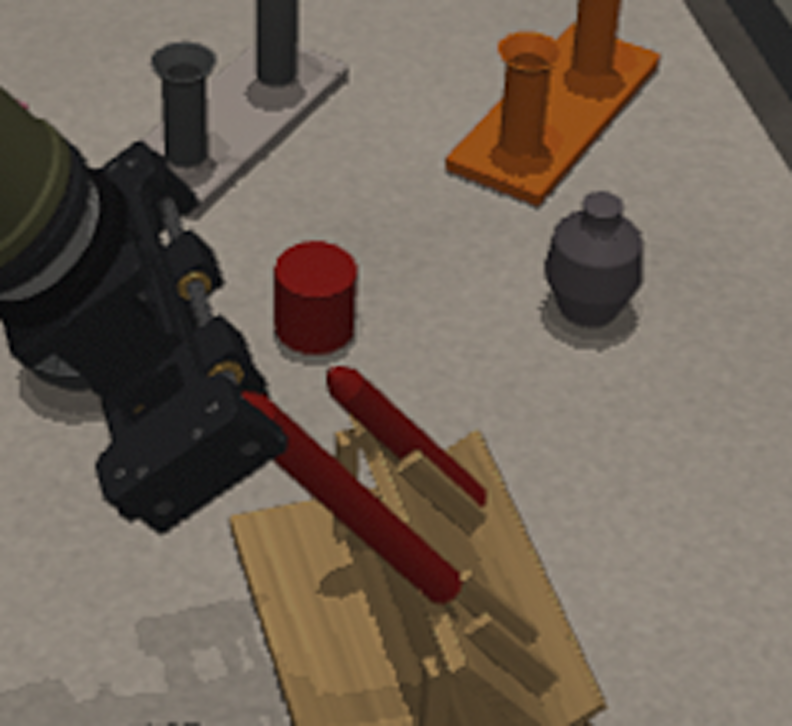

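```bash
python3 -m inch '[[[-1.7,0,-2.5],[0,0,0],1.5],[[-3.4,0,-5],[0,0,0],1.5],[[-5.2,0,-7.4],[0,0,0],1.5],[[-6.9,0,-9.8],[0,0,0],1.5],[[-6.9,0,-9.8],[0,0,0],1.5],[[-6.9,0,-9.8],[0,0,0],1.5]]'
python3 - <<'E'
from meas import *
print(bot.sense()['joint_pos']);go([450,-150,350],frame([0,0,-1],[-.3,.95,0]))
E
```

```text
time: 7.08
eef_pos: [479.1, -319.4, 353.2]
orientation: [[-0.82, -0.055, 0.57], [-0.046, 0.999, 0.03], [-0.571, -0.002, -0.821]]
force: [-0.0, 0.2, -0.3]
width: 0.234
[ 93.27723261  37.24446292 -82.65486049 112.85329967  43.11136089
  32.9024154   85.88230153]
shift cm [ 1.79 17.07 -0.89] turn [ -4.5  34.6 -13.9] rows 3.5
```

```bash
python3 -m inch '[[[0.3,3,0],[-1,5,-2],1.5],[[0.6,6,0],[-1.5,10,-4],1.5],[[0.9,9,-0.3],[-2,17,-7],1.5],[[1.2,12,-0.6],[-3,24,-10],1.5],[[1.8,15,-0.9],[-4,30,-12],1.5],[[1.8,17,-0.9],[-4.5,34.6,-13.9],1.5],[[1.8,17,-0.9],[-4.5,34.6,-13.9],1.5],[[1.8,17,-0.9],[-4.5,34.6,-13.9],1.5]]'
python3 - <<'E'
from meas import *
print(bot.sense()['joint_pos']);go([495,190,340],frame([0,0,-1],[-.7,.71,0]))
E
```

```text
time: 8.07
eef_pos: [450.1, -151.8, 350.6]
orientation: [[-0.954, -0.3, 0.001], [-0.3, 0.954, -0.0], [-0.001, -0.001, -1.0]]
force: [-1.7, -0.7, -0.1]
width: 0.232
[ 58.18967816  32.50930271 -75.07731349 100.18950727  32.85392897
  73.36499983  82.74974394]
shift cm [-14.54  31.26   1.05] turn [ -0.    0.  -27.1] rows 5.5
```

```bash
python3 -m inch '[[[-2,4,0],[0,0,-4],1.5],[[-4,8,0],[0,0,-8],1.5],[[-6,13,0],[0,0,-12],1.5],[[-8,18,0],[0,0,-16],1.5],[[-10,22,0.3],[0,0,-20],1.5],[[-12,26,0.6],[0,0,-24],1.5],[[-14,30,1],[0,0,-27],1.5],[[-14.5,31.3,1],[0,0,-27],1.5]]'
python3 -m inch '[[[0,0,0],[0,0,0],1.5],[[0,0,0],[0,0,0],1.5]]'
python3 - <<'E'
from meas import *
print(bot.sense()['joint_pos']);go([495,190,340],frame([0,0,-1],[-.7,.71,0]))
E
```

```text
time: 9.07
eef_pos: [494.8, 192.1, 341.2]
orientation: [[-0.713, -0.701, 0.002], [-0.701, 0.713, 0.001], [-0.002, -0.0, -1.0]]
force: [-0.1, -0.3, -0.8]
width: 0.23
time: 9.32
eef_pos: [495.1, 189.0, 341.7]
orientation: [[-0.715, -0.699, 0.002], [-0.699, 0.715, -0.001], [-0.001, -0.002, -1.0]]
force: [0.4, 0.1, -0.1]
width: 0.233
[ 13.85198558  37.70035631 -72.86269002  92.97011634  36.96327537
  77.24047201  70.0589006 ]
shift cm [-0.06  0.08  0.17] turn [-0.1  0.  -0.3] rows 0.0
```

Now I'll measure the candle in the hand from the side camera, and re-measure the cup with the same camera.

```bash
cat >> meas.py <<'E'
def held(name,box=150):
    p,W,K,R,t=cam(name); e=np.array(bot.sense()['eef_pos'])
    m=red(p)&(np.linalg.norm(W[...,:2]-e[:2],axis=-1)<box)&(W[...,2]<e[2]+5)&(W[...,2]>60)
    k,l,s,cc=cv2.connectedComponentsWithStats(m.astype(np.uint8)); i=1+s[1:,4].argmax()
    P=W[cv2.erode((l==i).astype(np.uint8),np.ones((3,3)))>0]; o,d,er=axisfit(P); f=((W[l==i]-o)@d).min()
    o2,_=fixfit(P,np.array([0,0,1.]))
    print(name,'foot',(o+d*f).round(1),'d',d.round(3),'res',er.round(2),'vertical-fit xy',o2[:2].round(1),'tcp',e.round(1),'n',len(P))
    return p,W
E
python3 - <<'E'
from meas import *
p,W=held('side'); save('h1.png',p,(230,60,430,260),3)
E
```

```text
meas.py:4: RuntimeWarning: Mean of empty slice.
  c=P.mean(0); d=np.linalg.svd(P-c,full_matrices=False)[2][0]; d*=np.sign(d[2])
  ret = um.true_divide(
Traceback (most recent call last):
  File "meas.py", line 35, in held
    P=W[cv2.erode((l==i).astype(np.uint8),np.ones((3,3)))>0]; o,d,er=axisfit(P); f=((W[l==i]-o)@d).min()
                                                                     ~~~~~~~^^^
  File "meas.py", line 4, in axisfit
    c=P.mean(0); d=np.linalg.svd(P-c,full_matrices=False)[2][0]; d*=np.sign(d[2])
                   ~~~~~~~~~~~~~~~~~~~~~~~~~~~~~~~~~~~~~~~~~^^^
IndexError: index 0 is out of bounds for axis 0 with size 0
```

```bash
python3 - <<'E'
from meas import *
p,W,K,R,t=cam('side'); q=p.astype(int)
m=(q[...,0]>30)&(q[...,1]<.55*q[...,0]); e=np.array(bot.sense()['eef_pos'])
m&=(np.linalg.norm(W[...,:2]-e[:2],axis=-1)<150)&(W[...,2]>150)
print(m.sum()); save('h1.png',p,(180,20,480,260),2.6)
E
```

```text
492
```

View pics/h1.png

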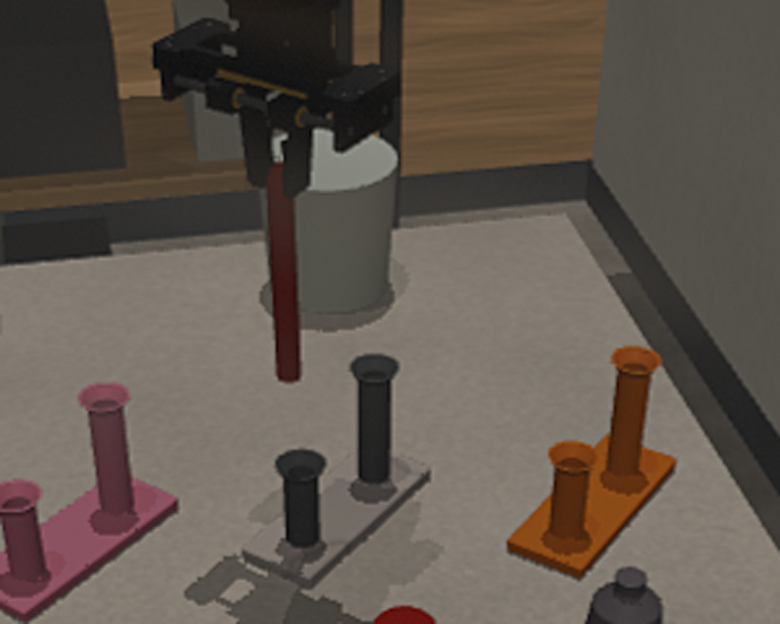

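The candle hangs straight (foot at crop px (289,378)), nearly above the low cup (crop px (301,462)). It is in shadow, so I'll loosen the red threshold and measure.

```bash
sed -i 's/(q\[...,0\]>50)&(q\[...,1\]<.4\*q\[...,0\])&(q\[...,2\]<.45\*q\[...,0\])/(q[...,0]>35)\&(q[...,1]<.5*q[...,0])\&(q[...,2]<.55*q[...,0])/; s/(W\[...,2\]>60)$/(W[...,2]>150)/' meas.py
python3 - <<'E'
from meas import *
held('side'); 
try: held('top')
except Exception as x: print(x)
go([506.5,196,144.3+115],frame([0,0,-1],[-.7,.71,0]))
E
```

```text
side foot [493.9 191.  197.3] d [ 0.025 -0.011  1.   ] res 1.39 vertical-fit xy [495.5 190.4] tcp [495.  189.7 342. ] n 247
top foot [498.1 193.8 205.9] d [-0.077 -0.074  0.994] res 0.07 vertical-fit xy [497.2 192.4] tcp [495.  190.1 342. ] n 6
shift cm [-1.22 -0.37  8.28] turn [-0.1  0.1 -0.2] rows 1.3
```

```bash
python3 -m inch '[[[-0.6,-0.2,1.5],[0,0,0],1.5],[[-1.0,-0.3,3],[0,0,0],1.5],[[-1.0,-0.3,4.5],[0,0,0],1.5],[[-1.0,-0.3,6],[0,0,0],1.5],[[-1.0,-0.3,7.3],[0,0,0],1.5],[[-1.0,-0.3,8.2],[0,0,0],1.5],[[-1.0,-0.3,8.2],[0,0,0],1.5]]'
python3 - <<'E'
from meas import *
go([505.5,194.5,144.3+115],frame([0,0,-1],[-.7,.71,0]))
p,W,K,R,t=cam('side'); save('h2.png',p,(240,120,380,250),5)
E
```

```text
time: 10.4
eef_pos: [503.8, 196.1, 259.4]
orientation: [[-0.713, -0.701, 0.001], [-0.701, 0.713, 0.0], [-0.001, -0.001, -1.0]]
force: [-0.2, -0.4, 0.2]
width: 0.232
shift cm [-0.01 -0.23  0.01] turn [-0.   0.1 -0.1] rows 0.0
```

View pics/h2.png

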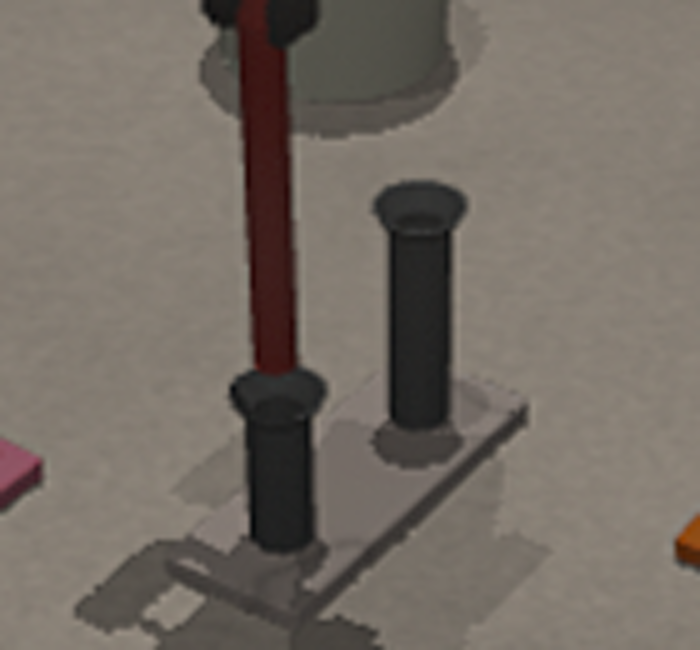

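Foot at crop px (276,372) is over the cup mouth centre (280,386), about 2 mm off laterally. I'll correct that and lower to below the bore edge.

```bash
python3 -m inch '[[[0,-0.2,0],[0,0,0],1.5],[[0,-0.2,0.5],[0,0,0],1.5],[[0,-0.2,1],[0,0,0],1.5],[[0,-0.2,1.5],[0,0,0],1.5],[[0,-0.2,2],[0,0,0],1.5],[[0,-0.2,2.4],[0,0,0],1.5],[[0,-0.2,2.8],[0,0,0],1.5],[[0,-0.2,2.8],[0,0,0],1.5]]'
python3 - <<'E'
from meas import *
go([505.5,194.5,144.3+80],frame([0,0,-1],[-.7,.71,0]));print(bot.sense()['force'],bot.sense()['torque'])
E
```

```text
time: 11.45
eef_pos: [505.5, 195.1, 232.0]
orientation: [[-0.713, -0.701, 0.002], [-0.701, 0.713, 0.001], [-0.002, -0.001, -1.0]]
force: [0.0, 0.5, -0.6]
width: 0.233
shift cm [ 0.04 -0.04  0.77] turn [-0.1  0.1 -0.1] rows 0.1
[ 0.03003621  0.54027814 -0.6350053 ] [ 0.04364129  0.08659015 -0.02501884]
```

```bash
python3 -m inch '[[[0,0,0.2],[0,0,0],1.5],[[0,0,0.4],[0,0,0],1.5],[[0,0,0.6],[0,0,0],1.5],[[0,0,0.6],[0,0,0],1.5]]'; python3 -c "
from bench import bot;s=bot.sense();print(s['force'],s['torque'])"
```

```text
time: 11.95
eef_pos: [505.4, 194.8, 225.8]
orientation: [[-0.713, -0.701, 0.002], [-0.701, 0.713, 0.0], [-0.002, -0.001, -1.0]]
force: [0.2, 0.0, -0.8]
width: 0.23
[ 0.18974438  0.0444771  -0.83059181] [0.08472395 0.04762329 0.0649702 ]
```

```bash
python3 -m inch '[[[0,0,0.3],[0,0,0],1.5],[[0,0,0.6],[0,0,0],1.5],[[0,0,0.9],[0,0,0],1.5],[[0,0,1.2],[0,0,0],1.5],[[0,0,1.5],[0,0,0],1.5],[[0,0,1.5],[0,0,0],1.5]]'; python3 -c "
from bench import bot;s=bot.sense();print(s['force'],s['torque'])"
```

```text
time: 12.7
eef_pos: [505.4, 194.8, 210.7]
orientation: [[-0.713, -0.701, 0.002], [-0.701, 0.713, 0.0], [-0.002, -0.001, -1.0]]
force: [0.1, -0.1, -0.7]
width: 0.235
[ 0.07265384 -0.10676661 -0.65376239] [ 0.07044029  0.090224   -0.00290884]
```

```bash
python3 -m inch '[[[0,0,0.2],[0,0,0],1.5],[[0,0,0.4],[0,0,0],1.5],[[0,0,0.6],[0,0,0],1.5],[[0,0,0.6],[0,0,0],1.5]]'|grep -v ori
```

```text
time: 13.2
eef_pos: [505.5, 194.9, 204.9]
force: [0.3, -0.3, -0.6]
width: 0.233
```

```bash
python3 -m inch '[[[0,0,0.15],[0,0,0],1.5],[[0,0,0.3],[0,0,0],1.5],[[0,0,0.3],[0,0,0],1.5]]'|grep -v ori
```

```text
time: 13.58
eef_pos: [505.5, 194.9, 201.9]
force: [-0.9, 1.0, -0.7]
width: 0.234
```

```bash
python3 -m inch '[[[0,0,0.15],[0,0,0],1.5],[[0,0,0.3],[0,0,0],1.5],[[0,0,0.3],[0,0,0],1.5],[[0,0,0.3],[0,0,0],1.5]]'|grep -v ori
```

```text
time: 14.08
eef_pos: [505.6, 195.0, 199.0]
force: [-0.2, -0.8, -0.6]
width: 0.232
```

```bash
python3 -m inch '[[[0,0,0.15],[0,0,0],1.5],[[0,0,0.3],[0,0,0],1.5],[[0,0,0.3],[0,0,0],1.5],[[0,0,0.3],[0,0,0],1.5]]'|grep -v ori
```

```text
time: 14.58
eef_pos: [505.9, 195.3, 196.5]
force: [0.1, -0.4, 5.6]
width: 0.231
```

```bash
python3 -m inch '[[[0,0,-0.1],[0,0,0],1.5],[[0,0,-0.2],[0,0,0],1.5],[[0,0,-0.2],[0,0,0],1.5],[[0,0,-0.2],[0,0,0],1.5]]'|grep -v ori
```

```text
time: 15.08
eef_pos: [505.5, 194.8, 197.8]
force: [0.1, -0.1, 1.6]
width: 0.236
```

Floor felt (about 6 N, eased to about 2 N, foot about 47 mm deep). Releasing, then straight up.

```bash
python3 -m inch '[[[0,0,0],[0,0,0],2.4],[[0,0,0],[0,0,0],2.6],[[0,0,0],[0,0,0],3],[[0,0,0],[0,0,0],3.6],[[0,0,0],[0,0,0],4.2],[[0,0,0],[0,0,0],5]]'|grep -v ori
python3 -m inch '[[[0,0,-1],[0,0,0],5],[[0,0,-3],[0,0,0],5],[[0,0,-6],[0,0,0],5],[[0,0,-9],[0,0,0],5],[[0,0,-13],[0,0,0],5],[[0,0,-17],[0,0,0],5],[[0,0,-17],[0,0,0],5]]'
python3 - <<'E'
from meas import *
sv=np.load('top0.npz')
p,W,K,R,t=cam('side'); m=red(p)&(np.linalg.norm(W[...,:2]-LOW[:2],axis=-1)<40)&(W[...,2]>95)
o,d,e=axisfit(W[m]); print(d.round(3),(o+d*(100-o[2])).round(1),'top',np.nanmax(W[m][:,2]).round(1),e)
go([450,-100,330],frame([0,0,-1],[-.3,.95,0]))
E
```

```text
time: 15.82
eef_pos: [505.6, 194.9, 198.0]
force: [-0.1, 0.4, -0.9]
width: 0.556
time: 16.7
eef_pos: [505.8, 197.0, 372.5]
orientation: [[-0.713, -0.702, 0.008], [-0.702, 0.713, 0.005], [-0.009, -0.002, -1.0]]
force: [0.4, 0.2, -0.1]
width: 0.571
[0.002 0.013 1.   ] [506.5 193.5 100. ] top 250.7 1.507179275053021
shift cm [ 24.72 -17.19   3.93] turn [-0.   0.3 27. ] rows 4.9
```

Long candle stands upright at the low cup's axis. Back for the short one.

```bash
python3 -m inch '[[[4,-3,0],[0,0,5],5],[[8,-6,1],[0,0,10],5],[[12,-9,2],[0,0,15],6],[[16,-12,3],[0,0,20],6],[[20,-15,4],[0,0,25],6],[[24.7,-17.2,4],[0,0,27],6],[[24.7,-17.2,4],[0,0,27],6],[[24.7,-17.2,4],[0,0,27],6]]'|grep -v ori
python3 - <<'E'
from meas import *
print(bot.sense()['joint_pos']);go(FS+dv*200,Rp)
E
```

```text
time: 17.75
eef_pos: [449.7, -100.3, 327.6]
force: [0.9, 0.2, -0.3]
width: 0.683
[ 52.2327935   31.94738943 -73.42942218 104.71762362  32.93982245
  68.66576944  75.94211928]
shift cm [ -1.63 -10.94  12.87] turn [  4.5 -34.7  14.1] rows 3.5
```

```bash
python3 -m inch '[[[0,-3,0],[1,-7,3],6],[[0,-6,1],[2,-15,6],6],[[-1,-9,2],[3,-23,10],6],[[-1.6,-11,4],[4,-30,12],6],[[-1.6,-11,7],[4.5,-34.7,14.1],6],[[-1.6,-11,10],[4.5,-34.7,14.1],6],[[-1.6,-11,12.9],[4.5,-34.7,14.1],6],[[-1.6,-11,12.9],[4.5,-34.7,14.1],6]]'|grep -v ori
python3 -m inch '[[[0,0,0],[0,0,0],6],[[0,0,0],[0,0,0],6]]' | tail -2
python3 - <<'E'
from meas import *
print(bot.sense()['joint_pos']);go(FS+dv*200,Rp)
E
```

```text
time: 18.75
eef_pos: [500.1, -199.2, 199.1]
force: [0.0, -0.1, -1.4]
width: 0.684
force: [1.3, 0.2, -0.6]
width: 0.685
[ 69.11408807  45.24134832 -69.9571098  135.53955707 115.13161995
  31.69398092   4.59778449]
shift cm [0.14 0.06 0.03] turn [-0.   0.1  0.1] rows 0.0
```

```bash
python3 -m inch '[[[0.1,0,2],[0,0,0],6],[[0.1,0,4],[0,0,0],6],[[0.1,0,6],[0,0,0],6],[[0.1,0,8],[0,0,0],6],[[0.1,0,9.2],[0,0,0],6],[[0.1,0,9.2],[0,0,0],6],[[0.1,0,9.2],[0,0,0],6]]'|grep -v ori
python3 - <<'E'
from meas import *
go(FS+dv*108.3,Rp)
p,W,K,R,t=cam('side'); save('g3.png',p,(280,220,480,400),3.9)
E
```

```text
time: 19.88
eef_pos: [550.5, -198.5, 123.8]
force: [0.3, -0.1, 0.5]
width: 0.675
shift cm [-0.04  0.17  0.04] turn [-0.1  0.1  0. ] rows 0.0
```

View pics/g3.png

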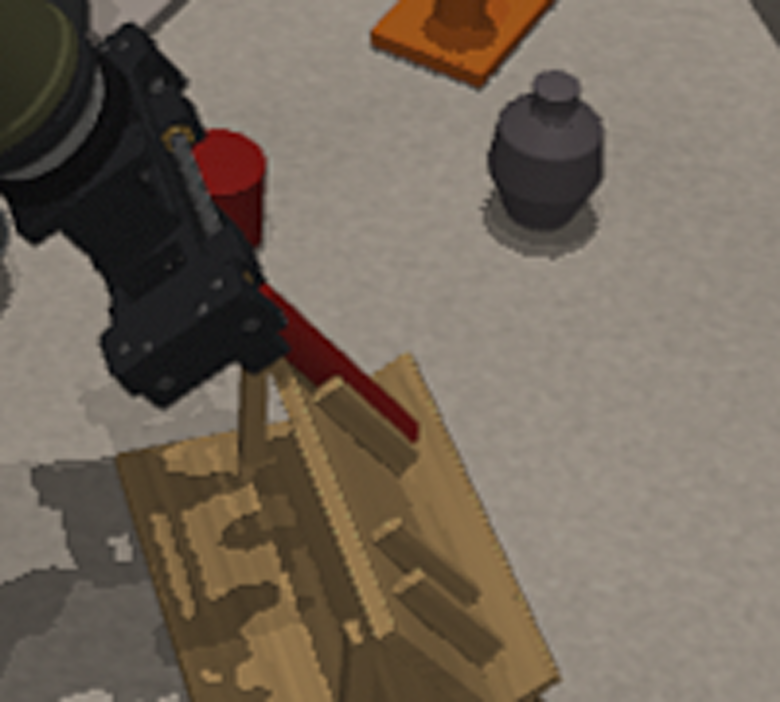

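The jaws straddle the short candle (crop px (275,300)). Centre 1.7 mm, then close.

```bash
python3 -m inch '[[[0,0.1,0],[0,0,0],4],[[0,0.2,0],[0,0,0],3.2],[[0,0.2,0],[0,0,0],2.5],[[0,0.2,0],[0,0,0],2],[[0,0.2,0],[0,0,0],1.5],[[0,0.2,0],[0,0,0],1.5],[[0,0.2,0],[0,0,0],1.5],[[0,0.2,0],[0,0,0],1.5]]' 25|grep -v ori
python3 -m inch '[[[0,0,-1],[0,0,0],1.5],[[0,0,-2.5],[0,0,0],1.5],[[0,0,-4],[0,0,0],1.5],[[0,0,-5.5],[0,0,0],1.5],[[0,0,-7],[0,0,0],1.5],[[0,0,-8.5],[0,0,0],1.5],[[0,0,-10],[0,0,0],1.5],[[0,0,-10],[0,0,0],1.5]]'
python3 - <<'E'
from meas import *
print(bot.sense()['joint_pos'])
go([450,-100,355],frame([0,0,-1],[-.3,.95,0]))
E
```

```text
time: 20.92
eef_pos: [550.3, -196.3, 122.8]
force: [-0.7, -0.6, 0.1]
width: 0.226
time: 21.92
eef_pos: [492.5, -199.8, 205.7]
orientation: [[-0.817, -0.051, 0.574], [-0.043, 0.999, 0.027], [-0.574, -0.003, -0.819]]
force: [-0.4, 0.3, -1.6]
width: 0.229
[ 70.00195821  44.13482153 -70.44708745 136.15125426 114.63933839
  31.07559561   4.54285812]
shift cm [ -5.53  10.14 -14.39] turn [ -4.6  34.8 -14.1] rows 3.5
```

```bash
python3 -m inch '[[[-1.5,0,-2.1],[0,0,0],1.5],[[-3,0,-4.3],[0,0,0],1.5],[[-4.5,0,-6.5],[0,0,0],1.5],[[-6,1,-9],[-1,7,-3],1.5],[[-6,3,-11],[-2,15,-6],1.5],[[-5.5,6,-13],[-3,23,-9],1.5],[[-5.5,9,-14.4],[-4,30,-12],1.5],[[-5.5,10.1,-14.4],[-4.6,34.8,-14.1],1.5]]'|grep -v ori
python3 -m inch '[[[0,0,0],[0,0,0],1.5],[[0,0,0],[0,0,0],1.5]]' | grep -v ori
python3 - <<'E'
from meas import *
print(bot.sense()['joint_pos'])
go([450,-100,355],frame([0,0,-1],[-.3,.95,0]));go([580,270,345],frame([0,0,-1],[-.7,.71,0]))
E
```

```text
time: 22.92
eef_pos: [449.3, -98.9, 356.0]
force: [1.2, -0.7, -0.8]
width: 0.226
time: 23.18
eef_pos: [449.7, -100.9, 353.2]
force: [0.3, -0.3, -1.3]
width: 0.223
[ 55.53135341  28.09721163 -74.3030654  104.793764    30.45333125
  66.41980778  77.62717652]
shift cm [-0.06  0.08 -0.18] turn [-0.8  3.4 -1.6] rows 0.4
shift cm [-22.61  32.12   1.77] turn [ -1.6   3.2 -28.7] rows 6.3
```

```bash
python3 -m inch '[[[-3.5,3,-1],[-1,3,-3],1.5],[[-8,6.5,-2],[-1.5,3.2,-7],1.5],[[-13,11,-2.5],[-1.6,3.2,-12],1.5],[[-18,15,-2.5],[-1.6,3.2,-17],1.5],[[-19.5,20,-2.5],[-1.6,3.2,-21],1.5],[[-21,25,-2.5],[-1.6,3.2,-25],1.5],[[-22,29,-2.5],[-1.6,3.2,-28],1.5],[[-22.6,32.1,-2.5],[-1.6,3.2,-28.7],1.5]]'|grep -v ori
python3 -m inch '[[[0,0,0],[0,0,0],1.5],[[0,0,0],[0,0,0],1.5]]' | grep -v ori
python3 - <<'E'
from meas import *
print(bot.sense()['joint_pos'])
held('side',100)
go([591.5,279.5,345],frame([0,0,-1],[-.7,.71,0]))
E
```

```text
time: 24.18
eef_pos: [578.1, 269.4, 387.6]
force: [0.3, 0.1, -0.9]
width: 0.218
time: 24.42
eef_pos: [578.7, 267.4, 388.2]
force: [1.3, -0.3, -0.7]
width: 0.222
[-1.96834840e-02  4.31501090e+01 -6.74455862e+01  6.88798288e+01
  3.92247758e+01  9.11071726e+01  7.49147129e+01]
side foot [581.1 273.9 349.7] d [-0.056 -0.141  0.988] res 1.35 vertical-fit xy [578.8 269.6] tcp [578.8 267.4 388.3] n 66
shift cm [-1.76 -0.02  4.33] turn [-0.1 -0.  -0.2] rows 0.7
```

```bash
python3 - <<'E'
from meas import *
p,W,K,R,t=cam('side'); save('h3.png',p,(230,20,430,220),3.5)
E
```

```text
(no output)
```

View pics/h3.png

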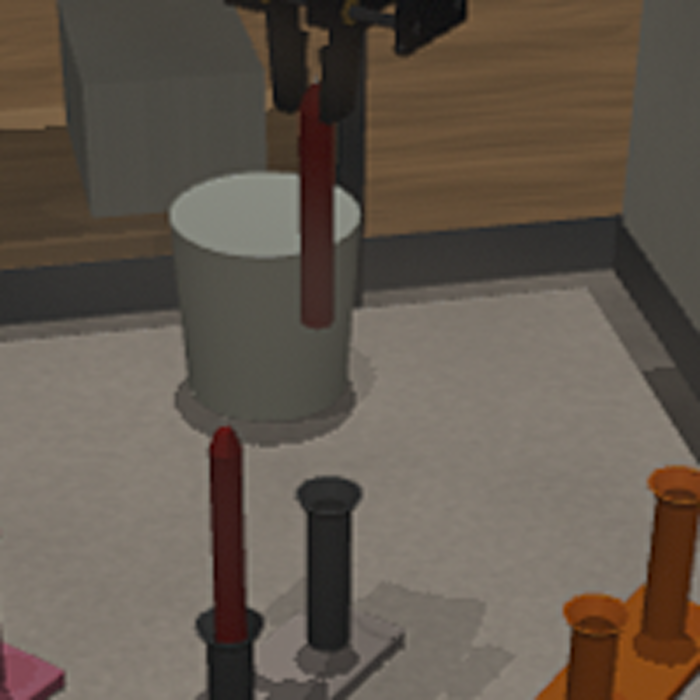

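The short candle has slid down in the grip: its tip is now near the fingertips (crop px (315,90)). Quantify before moving on.

```bash
python3 - <<'E'
from meas import *
for k in range(2):
    p,W,K,R,t=cam('side'); e=np.array(bot.sense()['eef_pos']); q=p.astype(int)
    # pixel -> point on vertical line at candle axis
    def proj(z,xy): 
        c=R@np.array([xy[0],xy[1],z])+t; return (K@c/c[2])[:2]
    zs=np.arange(180,480,.5); uv=np.array([proj(z,e[:2]) for z in zs])
    ui=np.round(uv).astype(int); g=[(z,q[v,u],W[v,u].round(0)) for z,(u,v) in zip(zs,ui) if 0<=v<480]
    rd=[z for z,c,w in g if c[0]>35 and c[1]<.62*c[0] and c[2]<.75*c[0]]
    print(e.round(1),bot.sense()['width'],bot.sense()['force'].round(2),'red z',min(rd),max(rd))
m=red(p); print([(z,c.tolist(),w.tolist()) for z,c,w in g[::16] if 260<z<440])
E
```

```text
[578.6 268.  388.6] 0.22550272562007856 [-1.23  0.19 -0.34] red z 275.5 437.5
[578.4 268.4 388.8] 0.2234786296079215 [ 0.51  0.07 -0.95] red z 275.5 437.0
[(np.float64(268.0), [80, 80, 72], [649.0, 615.0, 76.0]), (np.float64(276.0), [65, 38, 36], [577.0, 255.0, 284.0]), (np.float64(284.0), [67, 43, 39], [577.0, 254.0, 292.0]), (np.float64(292.0), [67, 45, 41], [578.0, 260.0, 296.0]), (np.float64(300.0), [67, 45, 42], [577.0, 259.0, 304.0]), (np.float64(308.0), [67, 45, 41], [577.0, 258.0, 314.0]), (np.float64(316.0), [66, 43, 38], [578.0, 261.0, 320.0]), (np.float64(324.0), [66, 42, 38], [578.0, 261.0, 327.0]), (np.float64(332.0), [65, 41, 36], [577.0, 256.0, 337.0]), (np.float64(340.0), [64, 37, 34], [577.0, 257.0, 346.0]), (np.float64(348.0), [62, 34, 31], [577.0, 258.0, 353.0]), (np.float64(356.0), [62, 32, 28], [578.0, 261.0, 361.0]), (np.float64(364.0), [60, 27, 24], [578.0, 262.0, 367.0]), (np.float64(372.0), [60, 25, 22], [578.0, 260.0, 375.0]), (np.float64(380.0), [59, 22, 19], [577.0, 255.0, 386.0]), (np.float64(388.0), [59, 21, 19], [578.0, 260.0, 391.0]), (np.float64(396.0), [58, 19, 17], [578.0, 261.0, 400.0]), (np.float64(404.0), [58, 19, 18], [577.0, 259.0, 407.0]), (np.float64(412.0), [60, 18, 17], [578.0, 264.0, 414.0]), (np.float64(420.0), [59, 21, 18], [579.0, 264.0, 423.0]), (np.float64(428.0), [61, 27, 22], [578.0, 263.0, 430.0]), (np.float64(436.0), [60, 23, 20], [578.0, 264.0, 438.0])]
```

The projection of the candle axis shows red from z≈276 to 437 mm with the TCP at 388. So the foot is still about 109 mm below the TCP, as grasped. There was no slip; the fingers only look that way in the view. Move over the tall cup and lower.

```bash
python3 -m inch '[[[-0.8,0,0],[0,0,0],1.5],[[-1.7,0,1],[0,0,0],1.5],[[-1.7,0,2.5],[0,0,0],1.5],[[-1.7,0,4.5],[0,0,0],1.5],[[-1.7,0,6.5],[0,0,0],1.5],[[-1.7,0,8.5],[0,0,0],1.5],[[-1.7,0,9.5],[0,0,0],1.5],[[-1.7,0,10],[0,0,0],1.5]]'|grep -v ori
python3 -m inch '[[[0,0,0],[0,0,0],1.5],[[0,0,0],[0,0,0],1.5]]' | grep -v ori
python3 - <<'E'
from meas import *
go([591.2,278.7,140+15+109.5],frame([0,0,-1],[-.7,.71,0]))
p,W,K,R,t=cam('side'); save('h4.png',p,(270,70,390,190),5)
E
```

```text
time: 25.62
eef_pos: [589.5, 282.2, 288.0]
force: [-0.3, 0.3, -1.5]
width: 0.226
time: 25.88
eef_pos: [589.9, 282.8, 289.6]
force: [-1.0, 0.9, -1.4]
width: 0.223
shift cm [ 0.19 -0.39  2.51] turn [0.  0.1 0. ] rows 0.4
```

View pics/h4.png

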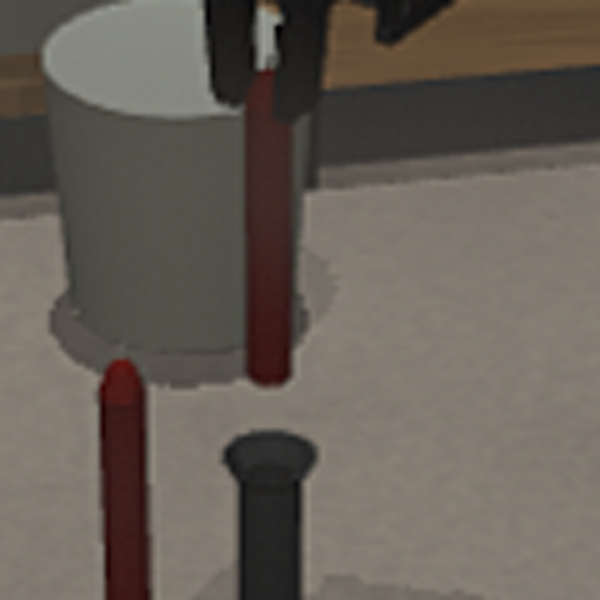

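```bash
python3 - <<'E'
from meas import *
d=np.load('side0.npz');K,R,t=d['K'],d['R'],d['t']; e=np.array(bot.sense()['eef_pos'])
for dz in(-109,-40,-20,0,18.7,30,50):
    c=R@(e+[0,0,dz])+t; uv=(K@c/c[2])[:2]; print(dz,uv.round(1),((uv-[270,70])*5).round())
c=R@np.array([591.2,278.7,140])+t; print('cup',(((K@c/c[2])[:2]-[270,70])*5).round())
E
```

```text
-109 [323.1 144.6] [266. 373.]
-40 [323.2 119. ] [266. 245.]
-20 [323.2 111.2] [266. 206.]
0 [323.3 103.4] [266. 167.]
18.7 [323.3  95.9] [266. 129.]
30 [323.3  91.3] [267. 107.]
50 [323.3  83.1] [267.  65.]
cup [270. 449.]
```

Foot is at TCP−109 as assumed, and the candle is about 4 mm off the cup axis. Correct and lower into the funnel.

```bash
python3 -m inch '[[[0.1,-0.2,0.4],[0,0,0],1.5],[[0.2,-0.4,1],[0,0,0],1.5],[[0.2,-0.4,1.7],[0,0,0],1.5],[[0.2,-0.4,2.4],[0,0,0],1.5],[[0.2,-0.4,3.1],[0,0,0],1.5],[[0.2,-0.4,3.6],[0,0,0],1.5],[[0.2,-0.4,3.6],[0,0,0],1.5],[[0.2,-0.4,3.6],[0,0,0],1.5]]'|grep -v ori
python3 - <<'E'
from meas import *
go([591.2,278.7,140+109.5],frame([0,0,-1],[-.7,.71,0]))
E
```

```text
time: 26.92
eef_pos: [591.1, 278.4, 253.1]
force: [-0.5, -0.5, -1.4]
width: 0.222
shift cm [-0.03  0.02  0.36] turn [0. 0. 0.] rows 0.1
```

```bash
python3 -m inch '[[[0,0,0.4],[0,0,0],1.5],[[0,0,0.8],[0,0,0],1.5],[[0,0,1.2],[0,0,0],1.5],[[0,0,1.4],[0,0,0],1.5],[[0,0,1.4],[0,0,0],1.5]]'|grep -v ori
```

```text
time: 27.55
eef_pos: [591.0, 278.1, 238.6]
force: [0.7, -0.2, -0.8]
width: 0.223
```

```bash
python3 -m inch '[[[0,0,0.2],[0,0,0],1.5],[[0,0,0.4],[0,0,0],1.5],[[0,0,0.4],[0,0,0],1.5]]'|grep -v ori
```

```text
time: 27.92
eef_pos: [591.2, 278.5, 235.3]
force: [-0.6, -0.1, -1.1]
width: 0.223
```

Foot at z≈126, with no contact at the bore edge so far.

```bash
python3 -m inch '[[[0,0,0.2],[0,0,0],1.5],[[0,0,0.4],[0,0,0],1.5],[[0,0,0.4],[0,0,0],1.5],[[0,0,0.4],[0,0,0],1.5]]'|grep -v ori
```

```text
time: 28.42
eef_pos: [591.1, 278.1, 230.7]
force: [0.4, -0.7, 0.4]
width: 0.226
```

```bash
python3 -m inch '[[[0,0,0.15],[0,0,0],1.5],[[0,0,0.3],[0,0,0],1.5],[[0,0,0.3],[0,0,0],1.5]]'|grep -v ori; python3 -c "
from bench import bot;s=bot.sense();print(s['force'],s['torque'])"
```

```text
time: 28.8
eef_pos: [591.0, 278.1, 227.7]
force: [-0.2, 0.8, -0.6]
width: 0.226
[-0.21221386  0.76320234 -0.63711032] [ 0.08876501  0.07793531 -0.00714589]
```

Just noise; continue to about 34 mm deep.

```bash
python3 -m inch '[[[0,0,0.2],[0,0,0],1.5],[[0,0,0.4],[0,0,0],1.5],[[0,0,0.6],[0,0,0],1.5],[[0,0,0.6],[0,0,0],1.5]]'|grep -v ori
```

```text
time: 29.3
eef_pos: [591.0, 278.0, 221.6]
force: [-0.3, -0.2, -0.6]
width: 0.224
```

```bash
python3 -m inch '[[[0,0,0.2],[0,0,0],1.5],[[0,0,0.4],[0,0,0],1.5],[[0,0,0.6],[0,0,0],1.5],[[0,0,0.6],[0,0,0],1.5]]'|grep -v ori
```

```text
time: 29.8
eef_pos: [591.0, 278.0, 215.6]
force: [0.5, 0.2, -1.1]
width: 0.222
```

```bash
python3 -m inch '[[[0,0,0.2],[0,0,0],1.5],[[0,0,0.4],[0,0,0],1.5],[[0,0,0.6],[0,0,0],1.5],[[0,0,0.6],[0,0,0],1.5]]'|grep -v ori
```

```text
time: 30.3
eef_pos: [591.0, 278.1, 209.6]
force: [-0.2, -0.3, -0.9]
width: 0.226
```

```bash
python3 -m inch '[[[0,0,0.15],[0,0,0],1.5],[[0,0,0.3],[0,0,0],1.5],[[0,0,0.3],[0,0,0],1.5],[[0,0,0.3],[0,0,0],1.5]]'|grep -v ori
```

```text
time: 30.8
eef_pos: [591.1, 278.2, 206.8]
force: [-0.2, -0.3, -0.5]
width: 0.227
```

```bash
python3 -m inch '[[[0,0,0.15],[0,0,0],1.5],[[0,0,0.3],[0,0,0],1.5],[[0,0,0.3],[0,0,0],1.5],[[0,0,0.3],[0,0,0],1.5]]'|grep -v ori
```

```text
time: 31.3
eef_pos: [591.1, 278.2, 203.8]
force: [0.6, -0.3, -0.3]
width: 0.226
```

```bash
python3 -m inch '[[[0,0,0.15],[0,0,0],1.5],[[0,0,0.3],[0,0,0],1.5],[[0,0,0.3],[0,0,0],1.5],[[0,0,0.3],[0,0,0],1.5]]'|grep -v ori
```

```text
time: 31.8
eef_pos: [591.1, 278.2, 200.8]
force: [-0.3, -0.1, -0.7]
width: 0.225
```

```bash
python3 -m inch '[[[0,0,0.15],[0,0,0],1.5],[[0,0,0.3],[0,0,0],1.5],[[0,0,0.3],[0,0,0],1.5],[[0,0,0.3],[0,0,0],1.5]]'|grep -v ori
```

```text
time: 32.3
eef_pos: [591.2, 278.4, 198.3]
force: [1.3, -0.3, 4.6]
width: 0.224
```

Floor felt at about 49 mm. Ease off, release, retreat.

```bash
python3 -m inch '[[[0,0,-0.1],[0,0,0],1.5],[[0,0,-0.15],[0,0,0],1.5],[[0,0,-0.15],[0,0,0],1.5],[[0,0,-0.15],[0,0,0],1.5]]'|grep -v ori
```

```text
time: 32.8
eef_pos: [591.0, 278.1, 199.2]
force: [0.3, 0.3, 1.6]
width: 0.228
```

```bash
python3 -m inch '[[[0,0,0],[0,0,0],2.4],[[0,0,0],[0,0,0],2.6],[[0,0,0],[0,0,0],3],[[0,0,0],[0,0,0],3.6],[[0,0,0],[0,0,0],4.2],[[0,0,0],[0,0,0],5]]'|grep -v ori
python3 -m inch '[[[0,0,-1],[0,0,0],5],[[0,0,-3],[0,0,0],5],[[0,0,-6],[0,0,0],5],[[0,0,-9],[0,0,0],5],[[0,0,-13],[0,0,0],5],[[0,0,-16],[0,0,0],5],[[0,0,-16],[0,0,0],5],[[0,0,-16],[0,0,0],5]]'|grep -v ori
python3 - <<'E'
from meas import *
p,W,K,R,t=cam('side')
for n,c in(('long',LOW),('short',TALL)):
    m=red(p)&(np.linalg.norm(W[...,:2]-c[:2],axis=-1)<40)&(W[...,2]>c[2]-5)
    o,d,e=axisfit(W[m]); print(n,d.round(3),'at mouth',(o+d*(c[2]-o[2])).round(1),'top',np.nanmax(W[m][:,2]).round(1))
save('end.png',p,(180,20,480,260),2.6)
# bystanders: compare with first picture
D=np.load('side0.npz'); P0=D['p'].astype(int)
for n,b in(('bowl',(235,255,290,310)),('pillar',(318,248,355,292)),('vase',(400,235,440,285))):
    print(n,np.abs(P0[b[1]:b[3],b[0]:b[2]]-p[b[1]:b[3],b[0]:b[2]]).mean().round(2))
E
```

```text
time: 33.55
eef_pos: [591.0, 278.2, 199.3]
force: [-1.3, -0.1, -0.7]
width: 0.558
time: 34.55
eef_pos: [590.9, 277.9, 359.3]
force: [0.2, -0.5, -0.6]
width: 0.569
long [-0.005  0.006  1.   ] at mouth [506.5 194.  100. ] top 250.8
short [0.01  0.013 1.   ] at mouth [591.3 277.7 140. ] top 247.2
bowl 10.74
pillar 10.96
vase 2.01
```

View pics/end.png

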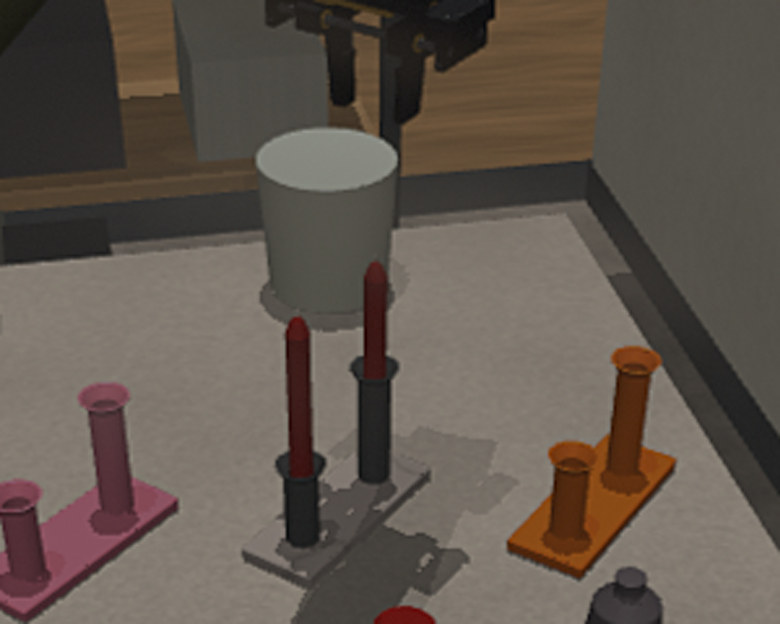

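Both candles stand upright in the right cups and the gripper is clear. The bowl and pillar pixel differences may be the arm's shadow, so I'll check their positions by depth and then hand in.

```bash
python3 - <<'E'
from meas import *
p,W,K,R,t=cam('side'); W0=np.load('side0.npz')['W']
for n,b,z0 in(('bowl',(235,255,290,310),15),('pillar',(318,248,355,292),15),('vase',(400,235,440,285),15)):
    f=lambda W:(lambda Q:np.nanmedian(Q[Q[:,2]>z0],0).round(1))(W[b[1]:b[3],b[0]:b[2]].reshape(-1,3))
    print(n,f(W0),f(W))
print(bot.sense()['time'],workorder.job_done())
E
```

```text
bowl [400.   13.7  28.6] [400.   14.1  28.4]
pillar [558.3  -8.3  50.6] [558.9  -7.3  50.5]
vase [742.6 -29.7  62.2] [743.1 -29.   61.8]
the job is handed in; nothing more can be done
34.65 None
```

Both candles are standing in the marble holder: the long one in the low cup, the short one in the tall cup. The job was handed in at about 34.7 s; no verdict is reported.

- **How they were set down:** I pulled each candle out along its own length and lowered it until I felt the sprung floor. For the long candle the push was about 6 N, with its foot about 47 mm below the mouth. For the short candle it was about 5 N, at about 49 mm. I eased each back to about 2 N before letting go.
- **Last checks on the candles:** Both are within about 1° of vertical, and at the mouth they are within about 2.5 mm of the cup centres I measured from the images. Their tops are where those foot depths would put them, to within a few mm. The gripper was open and 160 mm above the place where it let go.
- **Bystanders:** By depth, the bowl, vase and pillar candle show shifts of about 1 mm or less, which is noise. A plain picture comparison did differ around the bowl and pillar. I put that down to the arm's shadow, since the depth check disagrees with it.
- **A false alarm:** Partway through, the short candle looked as if it had slid in the grip. Projecting its axis into the image put the foot still about 109 mm below the TCP, as grasped. The fingertips do show about 25 mm above the TCP in the image, so it was probably held nearer its tip than planned.

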